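# Refit a radio's push knob and hold it down to store a station

## Task

Store the marked station on the desk radio: first turn the round tuning knob on its left a little at a time until the sliding pointer lines up with the marker clipped behind the scale. Then pick up the loose knob with the bar grip from the desk, turn it so that its bore fits the flat on the radio's bare shaft (the nose points the way the flat faces), push it right onto the shaft and press it fully down against the spring. Finish while still holding the knob pressed down, with the pointer on the marker, and leave the eraser, the binder clip and the keys where they lie.

Things in the scene. Friction and masses are not known exactly. Their poses are not given: they have to be found in the camera images.
- radio: desk radio, fixed: grey case with light wood cheeks and black top, 130 (x) x 230 (y) x 50 mm high. Origin under its centre on the desk; z up; front faces -x, left side is +y. On its top: tuning knob on the left (x -20, y +70 mm), bare shaft on the right (x -20, y -70 mm), a scale with a sliding pointer at the back between them.
- tuner (a joint): angle of the tuning knob (rad), grows clockwise seen from above, -1.7 to 1.7; starts at -1.4 to -0.6. The needed turn is clockwise, 0.5 to 1.9 rad (more than 1.5 may need a second grasp). Friction 0.04 N m; it stays where it is left. 1 rad clockwise moves the pointer 20 mm to the right (radio's -y).
- tuner_grip (a point): point on the vertical axis of the tuning knob, 14 mm above the radio's top: round knurled aluminium knob, 34 mm across (36 mm at its foot), its top 22 mm above the radio's top. Can be gripped at any yaw.
- pointer_tip (a point): rear tip of the pale pointer, a blade 3 mm wide (radio's y), 10 mm long and 5 mm high that slides along the slot in the scale, coupled to the tuning knob. It always starts to the left (+y) of the marker.
- marker: steel marker clipped on behind the scale, fixed: an upright blade 3 mm wide (y), 10 mm long, 8 mm high on a 12 mm wide foot. Origin under the blade on the radio's top, axes as the radio's. The pointer is on the marker when the two blades have the same y in the radio's frame.
- shaft_tip (a point): centre of the round outline at the top of the bare upright aluminium D-shaft: 16 mm diameter, 21 mm above the radio's top when not pressed, with a flat along its whole length 1.2 mm from the axis. The point's x axis points out of the flat (the way it faces; roughly to the robot, varies); z up. The shaft cannot turn, only slide down. Collar at its foot: 22 mm diameter, 2 mm high.
- push (a joint): how far the shaft is pressed down (m), 0 to 0.004 (stop); the spring resists with 3 N at the start and 7 N at the stop, and lifts the shaft again when let go.
- knob: the loose aluminium knob, about 40 g, standing bore down on the desk left of the radio. Origin: centre of its underside, on the bore's axis; z up; x points to its nose. Round skirt 36 mm across, 16 mm high; on it a bar grip 10 mm wide (y), x from -16 to +29 mm, 16 to 32 mm above the underside, ending in a pointed nose; a thin dark line on top runs to the nose.
- knob_bore (a point): centre of the mouth of the loose knob's D-bore, at the knob's origin, axes as the knob's. Bore: open below, 13 mm deep, round side 17.6 mm diameter, flat 1.9 mm from the axis on the nose's side. It passes freely over the shaft only with the nose pointing as the shaft's flat faces (within about 0.15 rad). Seated, the mouth lies 13 mm below the shaft's tip.
- knob_nose (a point): point of the loose knob's nose, 28 mm from its axis along its x, 24 mm above its underside.
- eraser: eraser in its sleeve, 58x23x12 mm, lies on the desk; leave it alone (origin: centre of its underside).
- binder_clip: black binder clip with a wire loop, 49x32x18 mm, on the desk; leave it alone (origin: centre of its underside).
- keys: bunch of keys, 84x118x8 mm, on the desk to the right of the radio; leave it alone (origin: centre of its underside).
Not all that is in view belongs to the job. What is shaped like the knob but turquoise or yellow is not meant.

How it is judged:
By the outcome, as a careful person would: the job done as asked, in the order asked, and still so for the second after the job is handed in, while the arm keeps its last pose, push and grip.
It also fails if it takes over 64 s, if anything falls off the work surface, if the arm or the gripper's body presses on something with over 40 N, if the wrist force passes 120 N, or if a joint passes its speed limit or range.

## Robot

A 7-joint arm with a two-finger parallel gripper is mounted at the origin on a cart in front of the work surface, level with it; the furniture and walls round the work are solid. World frame = base frame: x ahead of the robot, y to its left, z up, the work surface at z = 0. Lengths are in m, angles in rad, forces in N, time in s.
With the tool pointing down it reaches from about 0.35 to 0.9 m from the base axis. Payload 19.9 kg.
Tool frame: the origin (TCP) lies on the centre line of the jaws, within the pads' length; the fingertips stand 14 mm ahead of it and the grasp point (between the pads) lies 5 mm behind it (manip.tcp_to_tips is the distance from the TCP to the fingertips, in m); z points along the fingers, y is the line along which they close (so a half turn about z gives the same grasp; the last joint's range is limited). The gripper opens to 94 mm and grips with 3 to 60 N. Pads are 16 mm wide; open, the fingers measure 119 mm over their backs; the gripper's body (75 mm by 177 mm) begins 78 mm behind the grasp point.
Start: joints at [1.272, 0.417, -0.01, 1.614, 0.005, 1.111, -0.053], TCP at [0.159, -0.604, 0.219] pointing down, gripper open.
Joint ranges: [-2.81, 2.81], [-0.39, 2.02], [-1.27, 1.25], [0.06, 2.57], [-1.19, 4.33], [0.19, 2], [-2.82, 2.82]. Speed limits (rad/s): [1.89, 1.89, 2.39, 2.39, 3.01, 3.01, 3.01].

## Interface

Orientations are given as a unit quaternion [w, x, y, z].
In Python, from plant import manip gives the robot as it stands.
- The arm moves only by the tool step_arm, never from a script. Its argument "plan" is a list of rows, each a list of 5 numbers: the shift along the world's x, y, z in normalised numbers (1 is 750 mm), then the turn about the world's z in a scale on which 1.0 is 4 rad, then the opening, from 0 (shut) to 1 (fully open). In form: [[tx, ty, tz, twist, fingers], ...]. A call has 1 to 5 rows; each row is the pose to reach, as a shift and turn from the pose commanded when the call began; what a row does not reach only later rows make up. A row lasts 1/8 s, in which the tool goes at most 62.5 mm and 10.7 degrees, less where a joint would pass 70% of its speed; a pose out of reach is approached as far as the arm can. Shift and turn numbers lie between -1 and 1, and a call with a number outside is refused. A call with a gripper value outside its range is refused whole. The fingers move at their own pace and stop on an object; the grip force is fixed at half the most. Time passes only in rows, so rows that repeat a pose let the fingers close. It gives the time, the measured TCP pose, the force, the opening and the grip force at its end, in the units of the state.
- manip.state(): the state, without advancing time (a new reading comes with each control period).
- manip.get_image(name): name is "scene" or "top" or "wrist"; returns a dict with "img" (420x560x3 uint8, red, green, blue), "fx", "fy", "cx", "cy" (pixels), "rvec" (rotation vector, rad) and "tvec" (3), from world to camera coordinates, as OpenCV has them; the wrist camera has in their place "tool_from_camera" (4x4, takes a point from camera to tool coordinates, whose origin is the TCP and whose axes are the flange's). Camera axes: x right, y down, z forward; pixel columns grow to the right and rows downward; lengths in m; the calibration is good to about 2 mm. A picture is of the moment at which its call begins: read the wrist's pose just before it. There is no depth.
- manip.job_done(): hands the job in; it is judged then, once.
Trained networks look in the newest picture that a camera, given by its name, has taken for a name from the list of things; names that differ only in an ending like _2 or _b are one class to them, and where a whole thing is asked for, a point or a joint stands for the part that bears it (a point fixed in the world has none). Each returns a list of dicts, best first, with "p" (0 to 1); they miss things now and then, are a little off and sometimes report something else, mostly with a low value. They report only what shows in the picture. A call takes as long as a camera call. They do not tell look-alikes from the thing itself.
- manip.search_frame(label, camera): "at" ([x, y, z] in m, in the coordinates of the camera as it stood for that picture, good to about 4 mm: the middle of the surface that is visible of it).
- manip.spot_point(label, camera): "at" ([x, y, z] in m, in the coordinates of the camera as it stood for that picture, good to about 4 mm: a listed point, or the origin of a listed thing).
The state is a dict: "t": time; "q": joint angles; "qd": joint speeds; "effort": joint torques, N m; "ee_pos": TCP position; "tcp_rot": TCP orientation; "contact_force": force on the tool from outside, world axes, zero at the start; "torque": the same for the moment, N m; "width": finger opening in m; "grasp_force": force on a finger pad.
Only numpy, scipy, OpenCV 4.12 (cv2) and the standard library are available. Lean on these libraries where they do the work, as an engineer would, in place of code of your own. Each camera call takes 0.05 s, during which the arm holds its last target. There are 200 camera calls.

## Working session

There is one attempt and no reset: what is moved stays moved. The work goes in short steps, Python scripts to look and compute and a tool call to move; the robot and the scene stay as the last step left them, time stands still between calls to the robot, and variables do not carry over. Pictures are saved under pics/ and viewed, at most 10 in all, crops included, and the job is handed in when it is done.

Besides the shell and the picture viewer there is one more tool, called after ">>>" as name(argument=value, ...), one argument or row to a line, values as JSON. step_arm: Moves the arm, as the interface text tells. Its arguments: {"type":"object","properties":{"plan":{"type":"array"}},"required":["plan"]}

```bash
ls; mkdir -p pics; cat > h.py <<'E'
import numpy as np, cv2
from plant import manip
from scipy.spatial.transform import Rotation as R
def cam(name):
    s=manip.state(); d=manip.get_image(name)
    if name=='wrist':
        q=s['tcp_rot']; T=np.eye(4); T[:3,:3]=R.from_quat([q[1],q[2],q[3],q[0]]).as_matrix(); T[:3,3]=s['ee_pos']
        W=T@np.array(d['tool_from_camera'])
    else:
        M=np.eye(4); M[:3,:3]=cv2.Rodrigues(np.array(d['rvec'],float))[0]; M[:3,3]=np.ravel(d['tvec']); W=np.linalg.inv(M)
    d['W']=W; return d
def save(d,f): cv2.imwrite('pics/'+f,d['img'][:,:,::-1])
def tow(d,p): return d['W'][:3,:3]@np.array(p)+d['W'][:3,3]
def pix(d,w):
    p=d['W'][:3,:3].T@(np.array(w)-d['W'][:3,3]); return np.array([d['fx']*p[0]/p[2]+d['cx'],d['fy']*p[1]/p[2]+d['cy']])
def ray(d,uv,z):
    r=d['W'][:3,:3]@np.array([(uv[0]-d['cx'])/d['fx'],(uv[1]-d['cy'])/d['fy'],1]); o=d['W'][:3,3]
    return o+r*(z-o[2])/r[2]
def find(d,name,label,f='spot_point'):
    for o in getattr(manip,f)(label,name)[:4]:
        w=tow(d,o['at']); print(name,label,f[:4],round(o['p'],2),w.round(4),pix(d,w).round(0), {k:v for k,v in o.items() if k not in('p','at')})
E
python3 - <<'E'
from h import *
print(manip.state())
for c in('scene','top'):
    d=cam(c); save(d,c+'0.png')
    for l in['radio','tuner_grip','pointer_tip','marker','shaft_tip','knob_bore','knob_nose']: find(d,c,l)
E
```

```text
pics
{'t': 0.0, 'q': array([ 1.27151144,  0.41793554, -0.01030112,  1.61420725,  0.00470186,
        1.1107026 , -0.05299109]), 'qd': array([-0.00193451,  0.00030547, -0.00052148, -0.00163397,  0.0029304 ,
       -0.00104489,  0.00037276]), 'effort': array([-1.40277272e-03, -8.51250815e+01,  6.37839586e-01, -4.25995553e+01,
       -4.89586964e-02,  1.86473422e-02,  1.13745843e-04]), 'ee_pos': array([ 0.15922668, -0.60398553,  0.21883538]), 'tcp_rot': array([-6.01558965e-04,  9.91703621e-01,  1.28543962e-01, -1.25610699e-04]), 'contact_force': array([ 0.35817223, -0.67322741,  0.65727452]), 'torque': array([ 0.00754222,  0.02988456, -0.01829881]), 'grasp_force': 0.0, 'width': 0.09365198943300274}
scene radio spot 0.69 [ 0.5187  0.023  -0.0029] [282. 244.] {}
scene tuner_grip spot 0.57 [0.489  0.0893 0.067 ] [272. 239.] {}
scene shaft_tip spot 0.69 [ 5.060e-01  3.216e-01 -5.000e-04] [187. 322.] {}
scene knob_bore spot 0.95 [0.417  0.358  0.0016] [204. 359.] {}
scene knob_bore spot 0.66 [ 0.3943  0.1787 -0.001 ] [280. 307.] {}
scene knob_nose spot 0.76 [0.3911 0.3625 0.0244] [210. 360.]
[... 263 characters left out ...]
grip spot 0.53 [0.4976 0.0881 0.0654] [256. 226.] {}
top tuner_grip spot 0.18 [5.059e-01 3.275e-01 4.000e-04] [162. 212.] {}
top shaft_tip spot 0.63 [ 3.967e-01  2.681e-01 -1.000e-04] [177. 259.] {}
top shaft_tip spot 0.43 [ 0.5066 -0.0479  0.0775] [316. 230.] {}
top knob_bore spot 0.75 [ 0.396  0.177 -0.002] [214. 266.] {}
top knob_bore spot 0.55 [0.4941 0.0919 0.0659] [255. 227.] {}
top knob_bore spot 0.51 [0.421  0.3647 0.0007] [140. 243.] {}
top knob_bore spot 0.49 [ 0.3979  0.2647 -0.0028] [179. 259.] {}
top knob_nose spot 0.62 [0.4156 0.2033 0.0219] [203. 255.] {}
top knob_nose spot 0.54 [0.4165 0.2488 0.0228] [185. 252.] {}
top knob_nose spot 0.46 [0.3928 0.3621 0.0275] [135. 254.] {}
```

```bash
python3 - <<'E'
import cv2,numpy as np
a=cv2.imread('pics/top0.png')[150:330,90:400]; b=cv2.imread('pics/scene0.png')[200:400,150:460]
a=cv2.resize(a,None,fx=1.6,fy=1.6,interpolation=3);b=cv2.resize(b,None,fx=1.5,fy=1.5,interpolation=3)
c=np.zeros((a.shape[0]+b.shape[0],max(a.shape[1],b.shape[1]),3),np.uint8);c[:a.shape[0],:a.shape[1]]=a;c[a.shape[0]:,:b.shape[1]]=b
cv2.imwrite('pics/c0.png',c);print(c.shape)
E
```

```text
(588, 496, 3)
```

View pics/c0.png

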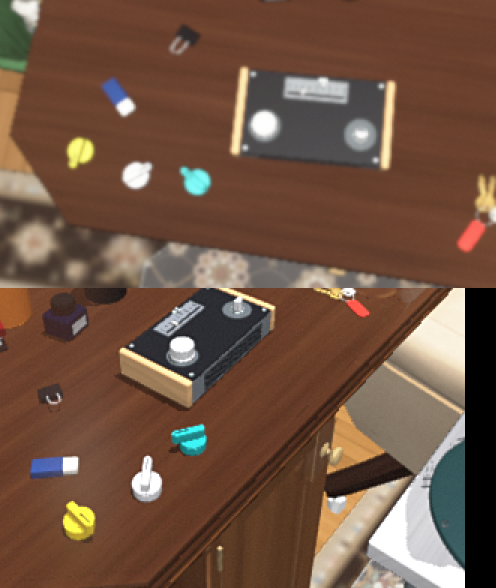

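The loose knobs in the top image are yellow (140,245), bare aluminium (176,259) and turquoise (212,263). The aluminium one is the right knob by colour; I will confirm it in the wrist crop. First I move over the radio to look.

Units first: shifts go in shares of 750 mm and turns go in shares of 4 rad. So 50 cm / 75 = 0.6667, 41 cm / 75 = 0.5467.

>>> step_arm(
  plan=[
    [0.0667,0.1467,0.08,0,1],
    [0.1333,0.2933,0.1067,0,1],
    [0.1867,0.4267,0.1067,0,1],
    [0.24,0.5467,0.1067,0,1],
    [0.2933,0.6667,0.1067,0,1],
  ],
)

```text
t: 1.42
ee_pos: [0.2822, -0.3258, 0.284]
tcp_rot: [0.0, 0.992, 0.129, 0.0]
contact_force: [0.9, -0.5, 0.3]
width: 0.0941
grasp_force: 0.0
```

In the tool's units: 14 cm / 75 = 0.1867, 7 cm / 75 = 0.0933.

>>> step_arm(
  plan=[
    [0.04,0.0933,0,0,1],
    [0.08,0.1867,0,0,1],
    [0.08,0.1867,0,0,1],
    [0.08,0.1867,0,0,1],
    [0.08,0.1867,0,0,1],
  ],
)

```text
t: 2.05
ee_pos: [0.3413, -0.1883, 0.2836]
tcp_rot: [0.0, 0.992, 0.128, 0.0]
contact_force: [0.4, -0.4, -0.1]
width: 0.0942
grasp_force: 0.0
```

```bash
python3 - <<'E'
from h import *
s=manip.state();print(s['t'],s['ee_pos'],s['tcp_rot'],s['q'])
d=cam('wrist'); save(d,'w1.png')
print(d['W'].round(3),d['fx'])
for l in['radio','tuner_grip','pointer_tip','marker','shaft_tip','knob_bore','knob_nose']: find(d,'wrist',l)
E
```

```text
2.05 [ 0.34132331 -0.18829499  0.2835959 ] [7.19243652e-05 9.91746009e-01 1.28217973e-01 3.83111792e-06] [ 0.81578176 -0.07843214 -0.36660804  2.05248619 -0.03047973  1.16243016
 -0.85134505]
[[ 0.255 -0.929 -0.268  0.419]
 [-0.967 -0.245 -0.072 -0.167]
 [ 0.002  0.277 -0.961  0.448]
 [ 0.     0.     0.     1.   ]] 364.1554185552481
```

View pics/w1.png

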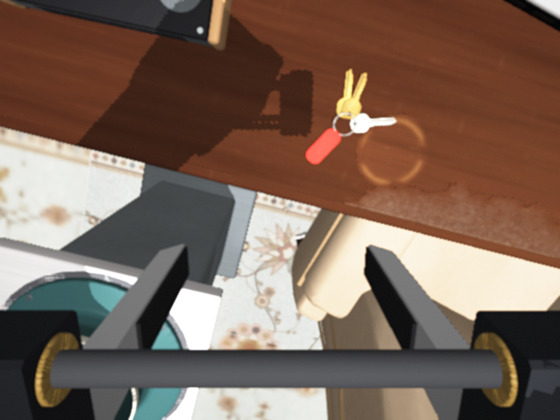

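The wrist view shows the radio's right corner at the top left (200,30) and the keys at (350,120). I go on until I am over the radio.

>>> step_arm(
  plan=[
    [0.04,0.0667,0,0,1],
    [0.08,0.1333,0,0,1],
    [0.12,0.2,0,0,1],
    [0.1467,0.2667,0,0,1],
    [0.1467,0.2667,0,0,1],
  ],
)

```text
t: 3.08
ee_pos: [0.4523, 0.0157, 0.2835]
tcp_rot: [-0.001, 0.991, 0.131, 0.0]
contact_force: [0.6, -0.7, -0.1]
width: 0.0945
grasp_force: 0.0
```

```bash
python3 - <<'E'
from h import *
s=manip.state();print(s['t'],s['ee_pos'],s['tcp_rot'],s['q'])
d=cam('wrist'); save(d,'w2.png')
for l in['radio','tuner_grip','pointer_tip','marker','shaft_tip','knob_bore','knob_nose']: find(d,'wrist',l)
E
```

```text
3.075 [0.45229219 0.01574794 0.28351206] [-7.33308007e-04  9.91361400e-01  1.31156491e-01  1.04154984e-04] [ 0.54365444  0.07168316 -0.67079644  1.92142094  0.0468937   1.16418269
 -1.45216484]
wrist radio spot 0.9 [ 0.5146  0.0196 -0.0012] [287. 119.] {}
wrist tuner_grip spot 0.86 [0.4904 0.0885 0.0627] [218. 127.] {}
wrist tuner_grip spot 0.18 [0.5133 0.0213 0.0048] [285. 120.] {}
wrist pointer_tip spot 0.47 [0.551  0.0396 0.0589] [279.  81.] {}
wrist marker spot 0.49 [0.5633 0.0165 0.0472] [303.  76.] {}
wrist shaft_tip spot 0.6 [ 0.5016 -0.0487  0.073 ] [349. 153.] {}
wrist knob_bore spot 0.77 [ 0.3942  0.27   -0.0038] [ 67. 161.] {}
wrist knob_bore spot 0.57 [0.3939 0.1743 0.0026] [141. 182.] {}
wrist knob_nose spot 0.9 [0.4116 0.2042 0.0242] [112. 165.] {}
wrist knob_nose spot 0.83 [0.4115 0.2482 0.0192] [ 76. 155.] {}
```

View pics/w2.png

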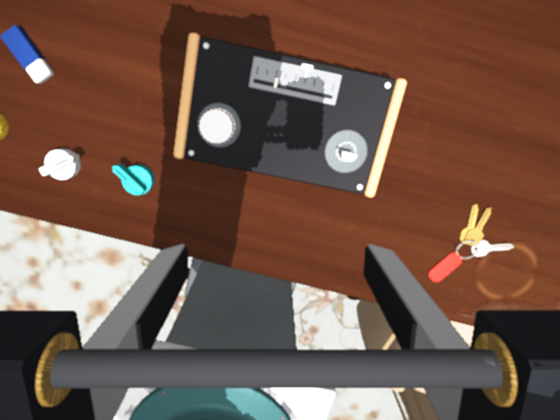

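```bash
python3 - <<'E'
import cv2,numpy as np
i=cv2.imread('pics/w2.png'); t=cv2.imread('pics/top0.png')
a=cv2.resize(i[130:205,20:170],(600,300),interpolation=3)
b=cv2.resize(i[45:115,240:350],(440,280),interpolation=3)
e=cv2.resize(i[120:180,315:385],(320,280),interpolation=3)
f=cv2.resize(t[240:280,160:190],(200,300),interpolation=3)
c=np.zeros((580,800,3),np.uint8);c[:300,:600]=a;c[:300,600:]=f;c[300:,:440]=b;c[300:,440:760]=e
cv2.imwrite('pics/c1.png',c)
E
```

```text
(no output)
```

View pics/c1.png

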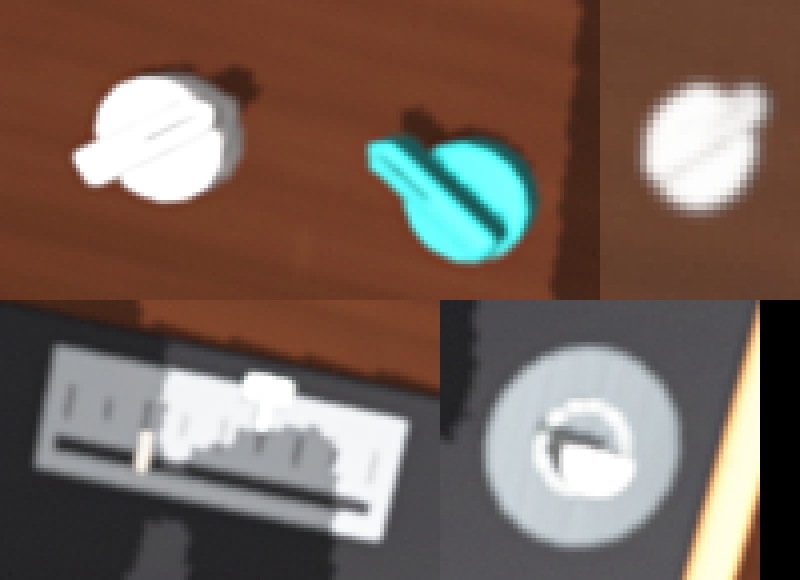

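Candidates in the wrist image: yellow (0,125), aluminium (62,163), turquoise (137,180). The aluminium one fits "aluminium knob", and its dark line runs up and to the right, so its nose points to +x, −y. The pointer is at (277,82), the marker at (307,66) and the shaft at (348,150). Next I fit the radio's pose.

```bash
cat >> h.py <<'E'
def radio(d,corners,ks):
    from scipy.optimize import least_squares
    M={'lb':(.065,.115),'lf':(-.065,.115),'rb':(.065,-.115),'rf':(-.065,-.115)}
    P=np.array([ray(d,c,.05)[:2] for c in corners]);m=np.array([M[k] for k in ks])
    f=lambda x:(m@np.array([[np.cos(x[2]),np.sin(x[2])],[-np.sin(x[2]),np.cos(x[2])]])+x[:2]-P).ravel()
    r=least_squares(f,[.52,.02,0]);return r.x,r.fun
def inr(x,w): c,s=np.cos(x[2]),np.sin(x[2]);e=np.array(w)[:2]-x[:2];return np.array([c*e[0]+s*e[1],-s*e[0]+c*e[1]])
def outr(x,p): c,s=np.cos(x[2]),np.sin(x[2]);return x[:2]+np.array([c*p[0]-s*p[1],s*p[0]+c*p[1]])
E
python3 - <<'E'
from h import *
d=cam('wrist')
x,f=radio(d,[(189,33),(175,157),(406,81),(371,197)],['lb','lf','rb','rf'])
print(x,f.round(4)); print(outr(x,(-.02,.07)),outr(x,(-.02,-.07)))
p=inr(x,ray(d,(276.7,82.5),.055));m=inr(x,ray(d,(307,66),.058));print(p,m,(p-m)[1]/.02)
E
```

```text
[0.51482292 0.01670835 0.054181  ] [ 0.0018  0.002  -0.0022  0.0038  0.0017 -0.002  -0.0014 -0.0038]
[0.49106145 0.08552254] [ 0.49864308 -0.05427202]
[0.03467935 0.01775578] [ 0.05599809 -0.00885114] 1.330345682661799
```

In the tool's units: -14 cm / 75 = -0.1867, -11 cm / 75 = -0.1467, 0.7 rad / 4 = 0.175.

>>> step_arm(
  plan=[
    [0.0133,0.0267,-0.04,0.0425,0.8],
    [0.0267,0.0533,-0.0933,0.0875,0.6],
    [0.04,0.08,-0.1467,0.13,0.6],
    [0.052,0.0947,-0.1867,0.175,0.6],
    [0.052,0.0947,-0.1867,0.175,0.6],
  ],
)

```text
t: 4.15
ee_pos: [0.4897, 0.0837, 0.142]
tcp_rot: [-0.001, 0.887, 0.461, -0.001]
contact_force: [0.0, 0.1, 1.5]
width: 0.0567
grasp_force: 0.0
```

```bash
python3 - <<'E'
from h import *
s=manip.state();print(s['t'],s['ee_pos'],s['tcp_rot'],s['q'],s['width'])
d=cam('wrist'); save(d,'w3.png')
for l in['tuner_grip','pointer_tip','marker','shaft_tip']: find(d,'wrist',l)
print(pix(d,(.491,.087,.072)))
E
```

```text
4.15 [0.4897005  0.08370992 0.14198615] [-0.00128623  0.88737149  0.4610512  -0.00140732] [ 0.40224194  0.37912222 -0.75414222  1.97901681  0.32421509  0.90936988
 -1.13210153] 0.0567038479475584
wrist tuner_grip spot 0.75 [0.4917 0.0869 0.0665] [277. 218.] {}
wrist pointer_tip spot 0.62 [0.5495 0.0437 0.0544] [376. 216.] {}
wrist marker spot 0.74 [0.5628 0.0167 0.0478] [408. 232.] {}
[276.04766526 221.15670493]
```

View pics/w3.png

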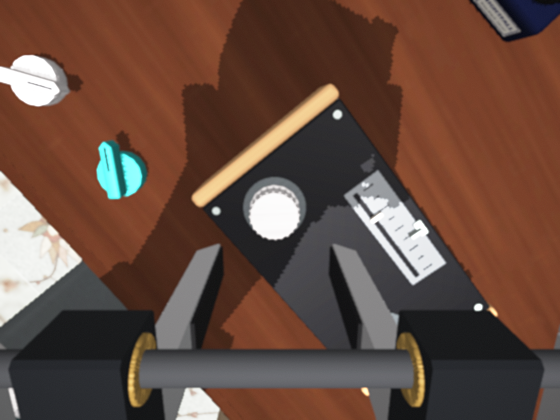

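```bash
python3 - <<'E'
from h import *
d=cam('wrist'); i=d['img']
g=cv2.cvtColor(i,cv2.COLOR_RGB2GRAY)[170:255,230:320]
m=(g>150).astype(np.uint8);n,l,st,c=cv2.connectedComponentsWithStats(m);k=1+np.argmax(st[1:,4]);print(st[k]+np.array([230,170,0,0,0]),c[k]+[230,170])
for p in [c[k]+[230,170]]: print(ray(d,p,.07))
big=cv2.resize(i[170:255,230:320],None,fx=6,fy=6,interpolation=2);s=cv2.resize(i[160:300,335:475],(510,510),interpolation=2)
cv2.imwrite('pics/c2.png',np.hstack([cv2.resize(big,(290,510))[:,:,::-1],s[:,:,::-1]]))
# where's the circle expected
for xy in[(.491,.087)]:
  print(pix(d,(*xy,.072)),pix(d,(*xy,.05)))
E
```

```text
[ 246  184   51   55 2178] [271.16437098 211.12580349]
[0.49327187 0.09245568 0.07      ]
[273.05659121 220.02413656] [273.18640642 210.85128974]
```

View pics/c2.png

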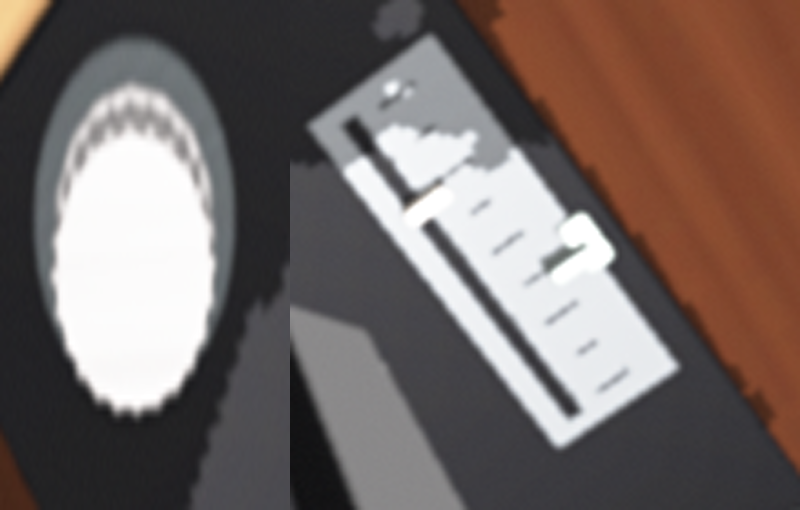

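In the tool's units: -6 cm / 75 = -0.08, -4.5 cm / 75 = -0.06.

>>> step_arm(
  plan=[
    [0.0027,0.0053,-0.0267,0,0.6],
    [0.0027,0.0053,-0.06,0,0.6],
    [0.0027,0.0053,-0.08,0,0.6],
    [0.0027,0.0053,-0.08,0,0.6],
  ],
)

```text
t: 4.95
ee_pos: [0.492, 0.0875, 0.0826]
tcp_rot: [-0.0, 0.887, 0.461, -0.001]
contact_force: [0.4, -0.1, -0.1]
width: 0.0562
grasp_force: 0.0
```

In the tool's units: -1.4 cm / 75 = -0.0187, 0.15 cm / 75 = 0.002.

>>> step_arm(
  plan=[
    [0,0.002,-0.0187,0,0.6],
    [0,0.002,-0.0187,0,0.2],
    [0,0.002,-0.0187,0,0.2],
    [0,0.002,-0.0187,0,0.2],
    [0,0.002,-0.0187,0,0.2],
  ],
)

```text
t: 5.58
ee_pos: [0.492, 0.0895, 0.0697]
tcp_rot: [-0.0, 0.887, 0.461, -0.0]
contact_force: [-4.8, 3.2, 3.0]
width: 0.0321
grasp_force: 27.8
```

In the tool's units: -0.1 cm / 75 = -0.0013, 0.05 cm / 75 = 0.0007, -0.6 rad / 4 = -0.15.

>>> step_arm(
  plan=[
    [-0.0013,0.0007,0,-0.0375,0.2],
    [-0.0013,0.0007,0,-0.075,0.2],
    [-0.0013,0.0007,0,-0.1125,0.2],
    [-0.0013,0.0007,0,-0.15,0.2],
    [-0.0013,0.0007,0,-0.15,0.2],
  ],
)

```text
t: 6.2
ee_pos: [0.4916, 0.0899, 0.0698]
tcp_rot: [-0.0, 0.984, 0.179, 0.0]
contact_force: [-0.9, 4.2, -0.7]
width: 0.0316
grasp_force: 27.9
```

```bash
python3 - <<'E'
from h import *
s=manip.state();print(s['t'],s['ee_pos'],s['tcp_rot'],s['q'],s['width'])
d=cam('wrist'); save(d,'w4.png')
for l in['tuner_grip','pointer_tip','marker']: find(d,'wrist',l)
E
```

```text
6.2 [0.49157732 0.08992487 0.06979957] [-1.31549896e-04  9.83925024e-01  1.78581858e-01  2.22151095e-04] [ 0.20798146  0.45986538 -0.54236301  2.02653118  0.34492962  0.74353446
 -1.75732685] 0.03160835011317088
wrist tuner_grip spot 0.56 [0.4904 0.0917 0.0626] [273. 266.] {}
wrist pointer_tip spot 0.48 [0.5548 0.0299 0.0584] [435. 191.] {}
wrist marker spot 0.91 [0.5656 0.0153 0.0495] [463. 178.] {}
```

View pics/w4.png

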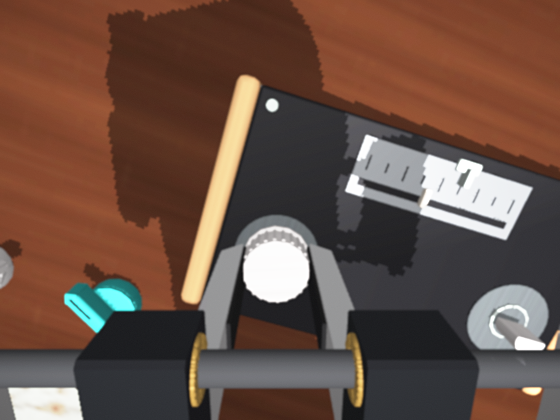

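In the tool's units: -0.6 rad / 4 = -0.15.

>>> step_arm(
  plan=[
    [0,0,0,-0.0375,0.2],
    [0,0,0,-0.075,0.2],
    [0,0,0,-0.1125,0.2],
    [0,0,0,-0.15,0.2],
    [0,0,0,-0.15,0.2],
  ],
)

```text
t: 7.02
ee_pos: [0.4916, 0.0905, 0.0697]
tcp_rot: [-0.001, 0.993, -0.12, 0.0]
contact_force: [-2.4, 8.3, 0.6]
width: 0.0318
grasp_force: 27.9
```

```bash
python3 - <<'E'
from h import *
s=manip.state();print(s['t'],s['ee_pos'],s['tcp_rot'],s['q'],s['width'])
d=cam('wrist'); save(d,'w5.png')
for l in['pointer_tip','marker','shaft_tip']: find(d,'wrist',l)
u=pix(d,(.56,.015,.053)).astype(int);print(u)
u=np.clip(u,[80,60],[479,359]);o=u-[80,60];print(o)
cv2.imwrite('pics/c3.png',cv2.resize(d['img'][o[1]:o[1]+120,o[0]:o[0]+160],(800,600),interpolation=2)[:,:,::-1])
E
```

```text
7.025 [0.49155223 0.09046389 0.06974544] [-5.58858344e-04  9.92777728e-01 -1.19966941e-01  6.17734341e-05] [ 0.09485201  0.43525209 -0.40433332  2.02996432  0.25190296  0.72296638
 -2.27714129] 0.03183268031226079
wrist pointer_tip spot 0.52 [0.5557 0.0161 0.0575] [398. 103.] {}
wrist marker spot 0.93 [0.5615 0.0177 0.0518] [389.  92.] {}
[396  93]
[316  33]
```

View pics/c3.png

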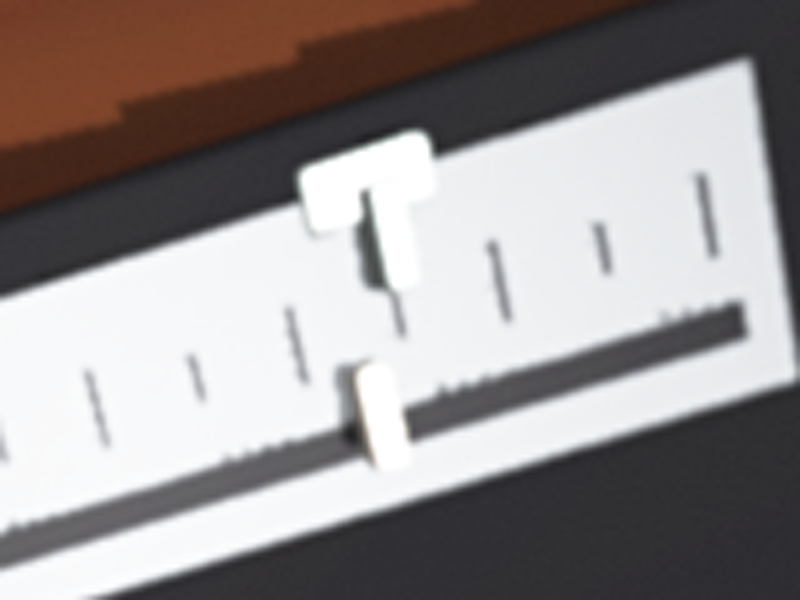

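The crop shows the marker blade axis from (380,190) to (402,290) and the pointer blade at (380,417). The pointer is still about 4–5 mm left of the marker.

```bash
python3 - <<'E'
from h import *
d=cam('wrist')
F=lambda u,v:(316+u/5-.4,33+v/5-.4)
P=lambda u,v,z:ray(d,F(u,v),z)[:2]
a,b=P(0,558,.051),P(745,330,.051); e=b-a; print('slot yaw',np.arctan2(e[0],-e[1]))
a,b=P(10,300,.05),P(750,60,.05); e=b-a; print('scale back yaw',np.arctan2(e[0],-e[1]))
for yaw in(.05,.08):
  n=np.array([-np.sin(yaw),np.cos(yaw)])
  for zp in(.055,.058): print(yaw,zp,n@(P(381,417,zp)-P(391,240,.058))*1000)
E
```

```text
slot yaw 0.05960152775965777
scale back yaw 0.06541352818051394
0.05 0.055 3.1461007854924947
0.05 0.058 4.0063428549780955
0.08 0.055 3.611655572711477
0.08 0.058 4.460758810001794
```

In the tool's units: 0.1 cm / 75 = 0.0013, -0.18 rad / 4 = -0.045.

>>> step_arm(
  plan=[
    [0,0.0013,0,-0.025,0.2],
    [0,0.0013,0,-0.045,0.2],
    [0,0.0013,0,-0.045,0.2],
  ],
)

```text
t: 7.65
ee_pos: [0.4916, 0.0907, 0.0697]
tcp_rot: [-0.0, 0.978, -0.208, 0.0]
contact_force: [-3.3, 4.3, 3.1]
width: 0.0319
grasp_force: 28.1
```

```bash
python3 - <<'E'
from h import *
s=manip.state();print(s['t'],s['ee_pos'],s['tcp_rot'])
d=cam('wrist'); save(d,'w6.png')
u=pix(d,(.555,.015,.053)).astype(int)
o=np.maximum(u-[60,45],0);print(o)
cv2.imwrite('pics/c4.png',cv2.resize(d['img'][o[1]:o[1]+90,o[0]:o[0]+120],(720,540),interpolation=2)[:,:,::-1])
E
```

```text
7.65 [0.4916344  0.09067412 0.06972642] [-1.65355331e-04  9.78113243e-01 -2.08073193e-01  4.77641009e-05]
[307  38]
```

View pics/c4.png

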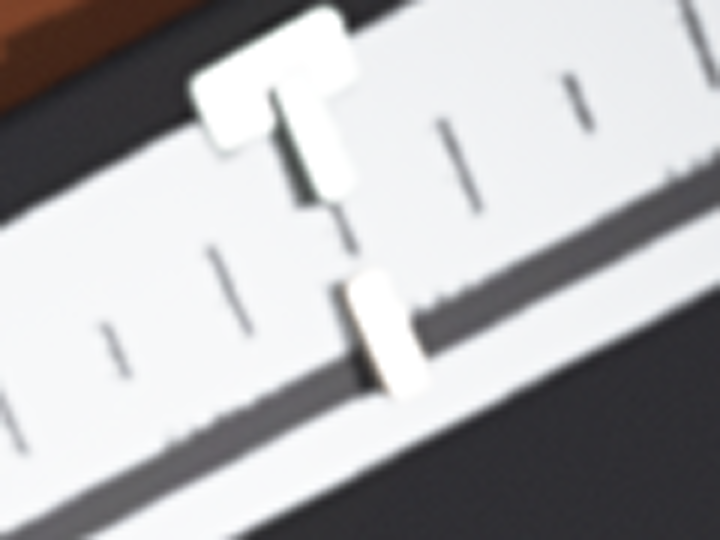

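```bash
python3 - <<'E'
from h import *
d=cam('wrist')
P=lambda u,v,z:ray(d,(307+u/6-.4,38+v/6-.4),z)[:2]
for yaw in(.055,.065):
  n=np.array([-np.sin(yaw),np.cos(yaw)])
  for zp in(.055,.057): print(yaw,zp,n@(P(388,333,zp)-P(313,146,.058))*1000,n@(P(388,333,zp)-P(338,195,.058))*1000)
q=n@(P(440,122,.051)-P(480,210,.051));print('tick',q*1000)
# residual heights: marker foot left/right corners at back
E
```

```text
0.055 0.055 -0.48739003546858073 -0.18265756407047015
0.055 0.057 -0.017847831995527575 0.2868846394025828
0.065 0.055 -0.3348981674540601 -0.07061106305383998
0.065 0.057 0.13278780448588903 0.3970749088861093
tick 0.2516096065955367
```

The pointer sits on the marker to within about 0.5 mm. I release the tuning knob and go to look at the shaft.

In the tool's units: 5 cm / 75 = 0.0667, 3 cm / 75 = 0.04.

>>> step_arm(
  plan=[
    [0,0,0,0,0.55],
    [0,0,0,0,0.6],
    [0,0,0,0,0.6],
    [0,0,0.04,0,0.6],
    [0,0,0.0667,0,0.6],
  ],
)

```text
t: 8.38
ee_pos: [0.4917, 0.0903, 0.1205]
tcp_rot: [-0.0, 0.978, -0.209, 0.0]
contact_force: [-0.8, 1.0, -0.1]
width: 0.0564
grasp_force: 0.0
```

In the tool's units: -14 cm / 75 = -0.1867, -9.5 cm / 75 = -0.1267, 0.42 rad / 4 = 0.105.

>>> step_arm(
  plan=[
    [-0.0133,-0.0667,0.0133,0.0425,0.6],
    [-0.0267,-0.1267,0.0133,0.085,0.6],
    [-0.0333,-0.1867,0.0133,0.105,0.6],
    [-0.0333,-0.1867,0.0133,0.105,0.6],
    [-0.0333,-0.1867,0.0133,0.105,0.6],
  ],
)

```text
t: 9.0
ee_pos: [0.4667, -0.0493, 0.1296]
tcp_rot: [-0.0, 1.0, -0.001, 0.0]
contact_force: [-0.6, 0.0, 0.2]
width: 0.0566
grasp_force: 0.0
```

```bash
python3 - <<'E'
from h import *
s=manip.state();print(s['t'],s['ee_pos'],s['tcp_rot'],s['q'][6],s['width'])
d=cam('wrist'); save(d,'w7.png')
for l in['shaft_tip','pointer_tip','marker','tuner_grip']: find(d,'wrist',l)
u=pix(d,(.5,-.05,.06)).astype(int);print(u)
i=d['img'];a=i[u[1]-45:u[1]+45,u[0]-50:u[0]+50];o2=np.maximum(pix(d,(.555,.015,.053)).astype(int)-[50,45],0);print(u-[50,45],o2)
b=i[o2[1]:o2[1]+90,o2[0]:o2[0]+100]
a=cv2.resize(a,(400,360),interpolation=2);b=cv2.resize(b,(int(b.shape[1]*4),int(b.shape[0]*4)),interpolation=2)
c=np.zeros((360,800,3),np.uint8);c[:,:400]=a;c[:b.shape[0],400:400+b.shape[1]]=b
cv2.imwrite('pics/c5.png',c[:,:,::-1])
print(d['W'].round(3).tolist())
E
```

```text
9.0 [ 0.46669441 -0.04926945  0.12956945] [-1.04853204e-04  9.99998984e-01 -1.42068053e-03  4.84816789e-05] -1.6793817575912466 0.05661135407100908
wrist pointer_tip spot 0.43 [0.5542 0.0162 0.0548] [171.  91.] {}
wrist marker spot 0.65 [0.5625 0.0152 0.0481] [175.  77.] {}
wrist tuner_grip spot 0.57 [0.4906 0.0888 0.0641] [ 63. 193.] {}
[277 177]
[227 132] [123  44]
[[-0.002, -0.961, -0.277, 0.547], [-1.0, 0.002, -0.001, -0.049], [0.001, 0.277, -0.961, 0.294], [0.0, 0.0, 0.0, 1.0]]
```

View pics/c5.png

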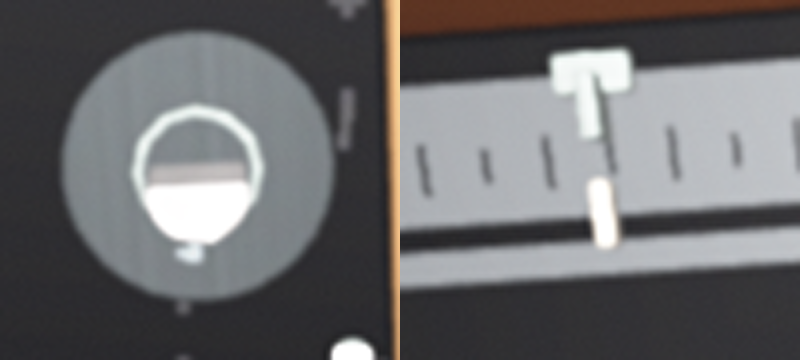

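The left crop (shaft) shows the collar ring around (198,168) and a bright D with its straight edge from (147,187) to (245,180) and its round side below. The right crop shows the pointer (603,212) in line with the marker blade (590,105) along the tick direction. I check which way the flat faces by projecting both cases.

```bash
python3 - <<'E'
from h import *
d=cam('wrist')
C=lambda w:((pix(d,w)-[227,132]+.4)*4).round(0)
cx,cy=.5,-.0492
print('collar ctr',C((cx,cy,.052)),'top ring',C((cx+.011,cy,.052)),'bot',C((cx-.011,cy,.052)))
print('tip axis',C((cx,cy,.071)))
for h in(1,-1):
  print(h,'flat edge',C((cx+h*.0012,cy-.0079,.071)),C((cx+h*.0012,cy+.0079,.071)),'round',C((cx-h*.008,cy,.071)),'flat foot',C((cx+h*.0012,cy,.052)))
P=lambda u,v:ray(d,(227+u/4-.4,132+v/4-.4),.071)[:2]
a,b=P(147,187),P(245,180);e=b-a;print('flat dir',np.arctan2(e[0],-e[1]),'len',np.linalg.norm(e),(a+b)/2,P(192,243))
Q=lambda u,v,z:ray(d,(123+(u-400)/4-.4,44+v/4-.4),z)[:2]
n=np.array([-np.sin(.062),np.cos(.062)])
for z in(.055,.057):print(n@(Q(603,212,z)-Q(589,105,.058))*1000)
# edge fit on actual image
g=cv2.cvtColor(d['img'],cv2.COLOR_RGB2GRAY);print(g[132+36:132+64:2,227+30:227+68:2])
E
```

```text
collar ctr [201. 174.] top ring [201. 109.] bot [201. 237.]
tip axis [201. 197.]
1 flat edge [252. 189.] [150. 189.] round [201. 247.] flat foot [201. 167.]
-1 flat edge [252. 204.] [150. 204.] round [201. 146.] flat foot [201. 181.]
flat dir 0.07214574038701636 len 0.015291765604117297 [ 0.50211462 -0.04840848] [ 0.49259497 -0.04778083]
0.8513622517212974
0.31835903789800696
[[135 133 155 240 194 133 135 135 136 135 135 134 139 135 134 135 220 227
  138]
 [136 131 172 232 149 133 133 134 135 134 132 134 139 135 135 133 167 234
  155]
 [136 130 189 217 139 140 141 142 144 145 144 150 156 157 158 156 150 231
  182]
 [136 132 215 214 159 178 181 179 182 184 185 188 190 190 190 187 158 226
  200]
 [135 131 207 213 170 187 185 184 183 184 186 189 192 191 191 190 170 224
  175]
 [136 131 172 224 207 228 230 231 236 239 244 247 249 250 252 254 238 224
  152]
 [135 133 145 229 254 255 255 255 255 255 255 255 255 255 255 255 253 219
  139]
 [135 132 131 197 255 255 254 254 255 255 255 255 255 255 255 255 253 186
  133]
 [135 132 130 143 242 255 254 255 254 255 255 255 255 255 255 255 220 134
  130]
 [135 132 131 133 168 255 255 254 255 255 255 255 255 255 255 249 148 130
  131]
 [134 133 131 134 132 218 255 255 255 255 255 255 255 255 249 167 128 131
  130]
 [134 132 129 133 132 133 205 255 255 255 255 255 255 244 159 130 129 131
  131]
 [134 133 130 133 134 130 128 164 232 224 219 232 200 143 128 131 129 130
  130]
 [132 132 129 133 135 130 129 156 233 193 127 127 130 134 129 131 130 130
  130]]
```

Only the flat facing +x (yaw ≈ 0.07, towards the scale) matches: the predicted edge and round rows are 189/247 and I see 184/243. I go with the image rather than the "roughly to the robot" hint. The pointer is still on the marker after the release. Next, the loose knob.

In the tool's units: 26 cm / 75 = 0.3467, 21 cm / 75 = 0.28, 0.9 rad / 4 = 0.225.

>>> step_arm(
  plan=[
    [-0.0133,0.0667,0.04,0.045,0.6],
    [-0.0267,0.1467,0.08,0.09,0.6],
    [-0.04,0.2133,0.0933,0.135,0.6],
    [-0.0533,0.28,0.0933,0.18,0.6],
    [-0.0667,0.3467,0.0933,0.225,0.6],
  ],
)

```text
t: 9.93
ee_pos: [0.416, 0.2123, 0.1999]
tcp_rot: [0.0, 0.9, 0.437, 0.0]
contact_force: [1.7, 0.4, -0.3]
width: 0.0565
grasp_force: 0.0
```

```bash
python3 - <<'E'
from h import *
s=manip.state();print(s['t'],s['ee_pos'],s['tcp_rot'],s['q'])
g=cv2.cvtColor(cv2.imread('pics/w7.png'),cv2.COLOR_BGR2GRAY).astype(float)
pts=[]
for u in range(265,288):
    c=g[168:188,u];k=np.argmax(c>222)
    pts.append((u,168+k-1+(222-c[k-1])/(c[k]-c[k-1])))
print(np.polyfit(*np.array(pts).T,1),np.round(pts,1)[::5].tolist())
E
```

```text
9.925 [0.41601534 0.21225139 0.19991146] [1.94089589e-04 8.99563226e-01 4.36790345e-01 3.98521311e-04] [ 0.13269809  0.2197208  -0.7496155   1.99463527  0.17899992  0.99159147
 -1.37013937]
[-5.26496444e-02  1.91952659e+02] [[265.0, 178.1], [270.0, 177.8], [275.0, 177.5], [280.0, 177.2], [285.0, 176.9]]
```

In the tool's units: 5.4 cm / 75 = 0.072, 4 cm / 75 = 0.0533, 0.9 rad / 4 = 0.225.

>>> step_arm(
  plan=[
    [-0.0067,0.0133,0,0.045,0.6],
    [-0.0133,0.0267,0,0.09,0.6],
    [-0.02,0.0533,0,0.135,0.6],
    [-0.0253,0.072,0,0.18,0.6],
    [-0.0253,0.072,0,0.225,0.6],
  ],
)

```text
t: 10.55
ee_pos: [0.3969, 0.2657, 0.1996]
tcp_rot: [-0.0, 0.619, 0.785, 0.0]
contact_force: [0.1, 0.1, 0.3]
width: 0.0563
grasp_force: 0.0
```

In the tool's units: -5 cm / 75 = -0.0667, -3 cm / 75 = -0.04, 0.54 rad / 4 = 0.135.

>>> step_arm(
  plan=[
    [0,0,-0.0133,0.045,0.6],
    [0,0,-0.04,0.09,0.6],
    [0,0,-0.0667,0.135,0.6],
    [0,0,-0.0667,0.135,0.6],
  ],
)

```text
t: 11.05
ee_pos: [0.3968, 0.2643, 0.1487]
tcp_rot: [-0.001, 0.391, 0.92, -0.001]
contact_force: [-0.3, 0.8, 0.9]
width: 0.0567
grasp_force: 0.0
```

```bash
python3 - <<'E'
from h import *
s=manip.state();print(s['t'],s['ee_pos'],s['tcp_rot'],s['q'])
d=cam('wrist'); save(d,'w8.png')
for l in['knob_bore','knob_nose']: find(d,'wrist',l)
i=d['img'].astype(int);sat=i.max(2)-i.min(2);m=((i.min(2)>130)&(sat<50)).astype(np.uint8)
n,l,st,c=cv2.connectedComponentsWithStats(m)
for k in range(1,n):
    if st[k,4]>100: print(st[k],c[k].round(1),ray(d,c[k],.02).round(4))
E
```

```text
11.05 [0.39681015 0.26430062 0.1486503 ] [-1.07420962e-03  3.91303334e-01  9.20260907e-01 -6.40664503e-04] [ 0.17807573  0.40183622 -0.98804438  2.01583941  0.41416393  0.94072148
 -0.25866737]
wrist knob_bore spot 0.87 [ 0.3947  0.2695 -0.0014] [279. 192.] {}
wrist knob_bore spot 0.75 [0.3961 0.1748 0.0014] [210. 265.] {}
wrist knob_bore spot 0.57 [0.4168 0.362  0.0019] [375. 134.] {}
wrist knob_nose spot 0.88 [0.4141 0.2051 0.0252] [243. 267.] {}
wrist knob_nose spot 0.85 [0.392  0.3592 0.0233] [358. 116.] {}
wrist knob_nose spot 0.72 [0.4099 0.2471 0.0213] [274. 229.] {}
[   0    0  120   36 2253] [65.7 14.3] [0.1866 0.2609 0.02  ]
[  91    0  175  154 9911] [186.5  42.7] [0.2622 0.3074 0.02  ]
[350   0  51  39 720] [374.   17.6] [0.3497 0.4151 0.02  ]
[541  96  19  17 220] [551.1 103.8] [0.4933 0.4698 0.02  ]
[  21  151  153  141 8178] [ 77.7 211.6] [0.2807 0.1433 0.02  ]
[ 257  174   43   61 1673] [277.8 198.7] [0.3941 0.2685 0.02  ]
[  0 192  17  24 108] [  5.  199.6] [0.2308 0.1097 0.02  ]
[376 228  24  25 551] [387.6 239.8] [0.4873 0.3079 0.02  ]
[ 157  245   61  102 2268] [184.6 298.7] [0.3984 0.1429 0.02  ]
[ 334  245   61  102 2310] [367.3 299.2] [0.5174 0.2573 0.02  ]
[241 389  53  31 354] [266.8 403.6] [0.5323 0.11   0.02  ]
[194 397  50  23 766] [215.9 409.7] [0.5009 0.0692 0.02  ]
```

```bash
cat > fit.py <<'E'
from h import *
from scipy.optimize import minimize
d=cam('wrist'); i=d['img'].astype(int)
c0=pix(d,(.396,.267,.016)).astype(int);o=c0-[60,60]
w=i[o[1]:o[1]+120,o[0]:o[0]+120];mx=w.max(2);sat=(mx-w.min(2))/np.maximum(mx,1)
m=((sat<.25)&(mx>60)).astype(np.uint8)
n,l,st,c=cv2.connectedComponentsWithStats(m);k=l[50:70,50:70][l[50:70,50:70]>0];k=np.bincount(k).argmax();m=(l==k).astype(np.uint8);print(st[k])
S=4;mb=cv2.resize(m*255,None,fx=S,fy=S,interpolation=1)>127
t=np.linspace(0,2*np.pi,40)
sk=np.array([(.018*np.cos(a),.018*np.sin(a),z) for a in t for z in(0,.016)])
bp=[(-.016,.005),(-.016,-.005),(.021,.005),(.021,-.005),(.029,0)]
ba=np.array([(x,y,z) for x,y in bp for z in(.016,.032)])
def mask(x):
    r=np.zeros(mb.shape,np.uint8)
    for P in(sk,ba):
        R2=np.array([[np.cos(x[2]),-np.sin(x[2])],[np.sin(x[2]),np.cos(x[2])]])
        W=np.c_[P[:,:2]@R2.T+x[:2],P[:,2]]
        q=np.array([(pix(d,p)-o+.5)*S-.5 for p in W]).astype(np.float32)
        cv2.fillConvexPoly(r,cv2.convexHull((q*16).round().astype(int)),1,shift=4)
    return r>0
cost=lambda x:1-(mask(x)&mb).sum()/(mask(x)|mb).sum()
best=None
for y0 in(-.4,-.8,-1.2,2.3):
    r=minimize(cost,[.396,.268,y0],method='Nelder-Mead',options=dict(initial_simplex=[[.396,.268,y0],[.400,.268,y0],[.396,.272,y0],[.396,.268,y0+.3]],xatol=1e-4,fatol=1e-4))
    print(y0,r.x.round(4),round(r.fun,3))
E
python3 fit.py
```

```text
[  39   33   44   62 1772]
-0.4 [ 0.3939  0.2692 -0.8952] 0.05
-0.8 [ 0.3939  0.2692 -0.8974] 0.05
-1.2 [ 0.3939  0.2692 -0.8818] 0.05
2.3 [0.3941 0.269  2.2303] 0.15
```

The outline fit puts the knob at (0.3939, 0.2692) with its nose yaw at −0.895.

In the tool's units: -9 cm / 75 = -0.12, -6 cm / 75 = -0.08, -0.09 rad / 4 = -0.0225.

>>> step_arm(
  plan=[
    [-0.004,0.0053,-0.04,-0.0225,0.5],
    [-0.004,0.0053,-0.08,-0.0225,0.5],
    [-0.004,0.0053,-0.12,-0.0225,0.5],
    [-0.004,0.0053,-0.12,-0.0225,0.5],
  ],
)

```text
t: 11.75
ee_pos: [0.394, 0.2682, 0.059]
tcp_rot: [-0.001, 0.433, 0.902, -0.001]
contact_force: [0.9, 0.6, 0.9]
width: 0.047
grasp_force: 0.0
```

In the tool's units: -2.7 cm / 75 = -0.036, -2.2 cm / 75 = -0.0293.

>>> step_arm(
  plan=[
    [0,0.0013,-0.0293,0,0.5],
    [0,0.0013,-0.036,0,0.5],
    [0,0.0013,-0.036,0,0.5],
    [0,0.0013,-0.036,0,0.2],
    [0,0.0013,-0.036,0,0],
  ],
)

```text
t: 12.38
ee_pos: [0.3949, 0.2695, 0.0331]
tcp_rot: [0.0, 0.432, 0.902, 0.0]
contact_force: [-0.0, -0.1, -0.5]
width: 0.0307
grasp_force: 0.0
```

>>> step_arm(
  plan=[
    [0,0,0,0,0],
    [0,0,0,0,0],
    [0,0,0,0,0],
    [0,0,0,0,0],
  ],
)

```text
t: 12.88
ee_pos: [0.3946, 0.2694, 0.0326]
tcp_rot: [0.0, 0.432, 0.902, -0.0]
contact_force: [0.2, -0.6, 3.4]
width: 0.0095
grasp_force: 30.0
```

Gripped at 9.5 mm. I lift and carry it to the shaft, turning by +0.956 (nose −0.896 to 0.06).

In the tool's units: 12 cm / 75 = 0.16, -10 cm / 75 = -0.1333, 0.48 rad / 4 = 0.12.

>>> step_arm(
  plan=[
    [0,0,0.0533,0,0],
    [0,0,0.12,0,0],
    [0.0067,-0.0267,0.16,0.04,0],
    [0.02,-0.08,0.16,0.08,0],
    [0.0333,-0.1333,0.16,0.12,0],
  ],
)

```text
t: 13.5
ee_pos: [0.4199, 0.1682, 0.1528]
tcp_rot: [0.0, 0.203, 0.979, -0.0]
contact_force: [0.8, 0.1, -0.9]
width: 0.01
grasp_force: 30.0
```

In the tool's units: -20 cm / 75 = -0.2667, -15 cm / 75 = -0.2, 0.47 rad / 4 = 0.1175.

>>> step_arm(
  plan=[
    [0.0267,-0.0667,0,0.04,0],
    [0.0533,-0.1333,0,0.08,0],
    [0.08,-0.2,0,0.1175,0],
    [0.1067,-0.2667,0,0.1175,0],
    [0.1067,-0.2667,0,0.1175,0],
  ],
)

```text
t: 14.12
ee_pos: [0.5003, -0.0342, 0.1519]
tcp_rot: [-0.0, -0.025, 1.0, 0.0]
contact_force: [-0.4, 0.6, -0.3]
width: 0.0098
grasp_force: 30.0
```

```bash
python3 - <<'E'
from h import *
s=manip.state();print(s['t'],s['ee_pos'],2*np.arctan2(s['tcp_rot'][2],s['tcp_rot'][1]),s['q'],s['width'])
d=cam('wrist'); save(d,'w9.png')
for l in['shaft_tip','tuner_grip','knob_bore','knob_nose']: find(d,'wrist',l)
E
```

```text
14.125 [ 0.50027503 -0.03424322  0.15192567] 3.1916489164335218 [ 0.91229497  0.52838629 -1.14164608  1.95536556  0.56498762  1.02614669
  1.1319493 ] 0.009830561194310132
wrist shaft_tip spot 0.93 [ 0.4996 -0.0481  0.0721] [256. 221.] {}
wrist tuner_grip spot 0.76 [0.4888 0.0884 0.0628] [445. 212.] {}
wrist knob_bore spot 0.9 [ 0.5004 -0.0335  0.1142] [277. 246.] {}
wrist knob_bore spot 0.89 [0.3946 0.1772 0.0024] [540.  86.] {}
wrist knob_bore spot 0.39 [0.4916 0.0884 0.0665] [446. 217.] {}
wrist knob_nose spot 0.88 [ 0.5231 -0.0296  0.1398] [282. 303.] {}
wrist knob_nose spot 0.6 [0.5625 0.0148 0.0516] [332. 291.] {}
```

In the tool's units: -4 cm / 75 = -0.0533, -2 cm / 75 = -0.0267, 0.01 rad / 4 = 0.0025.

>>> step_arm(
  plan=[
    [0,-0.0107,0,0.0025,0],
    [0,-0.02,-0.0267,0.0025,0],
    [0,-0.02,-0.0533,0.0025,0],
    [0,-0.02,-0.0533,0.0025,0],
  ],
)

```text
t: 14.88
ee_pos: [0.4985, -0.0452, 0.1108]
tcp_rot: [-0.001, -0.033, 0.999, 0.0]
contact_force: [0.3, 0.3, -0.9]
width: 0.0098
grasp_force: 30.0
```

```bash
python3 - <<'E'
from h import *
s=manip.state();print(s['t'],s['ee_pos'],2*np.arctan2(s['tcp_rot'][2],s['tcp_rot'][1]),s['q'],s['contact_force'],s['width'])
E
```

```text
14.875 [ 0.49852553 -0.04524868  0.11075442] 3.2083873044410987 [ 0.88496731  0.584104   -1.08401105  1.98773301  0.63473721  0.96171744
  1.11695019] [ 0.33522281  0.26786346 -0.86740286] 0.009818896836900674
```

>>> step_arm(
  plan=[
    [0,0,0,0,0],
    [0,0,0,0,0],
  ],
)

```text
t: 15.12
ee_pos: [0.4999, -0.0454, 0.113]
tcp_rot: [0.0, -0.033, 0.999, -0.0]
contact_force: [-0.5, -0.3, -0.9]
width: 0.0098
grasp_force: 30.0
```

In the tool's units: -0.6 cm / 75 = -0.008, -0.35 cm / 75 = -0.0047.

>>> step_arm(
  plan=[
    [0.0007,-0.0047,0,0,0],
    [0.0007,-0.0047,-0.008,0,0],
    [0.0007,-0.0047,-0.008,0,0],
  ],
)

```text
t: 15.5
ee_pos: [0.4998, -0.0492, 0.1061]
tcp_rot: [-0.0, -0.033, 0.999, 0.0]
contact_force: [-0.5, -0.2, -1.3]
width: 0.01
grasp_force: 30.0
```

In the tool's units: -0.6 cm / 75 = -0.008, -0.3 cm / 75 = -0.004.

>>> step_arm(
  plan=[
    [0,0,-0.004,0,0],
    [0,0,-0.008,0,0],
    [0,0,-0.008,0,0],
  ],
)

```text
t: 15.88
ee_pos: [0.5002, -0.049, 0.1005]
tcp_rot: [0.0, -0.033, 0.999, -0.0]
contact_force: [-0.3, -0.5, 2.2]
width: 0.0098
grasp_force: 30.0
```

In the tool's units: -0.3 cm / 75 = -0.004, -0.2 cm / 75 = -0.0027.

>>> step_arm(
  plan=[
    [0,0,-0.0027,0,0],
    [0,0,-0.004,0,0],
    [0,0,-0.004,0,0],
  ],
)

```text
t: 16.25
ee_pos: [0.5004, -0.0491, 0.0976]
tcp_rot: [0.0, -0.033, 0.999, 0.0]
contact_force: [4.2, 0.3, -1.2]
width: 0.0094
grasp_force: 30.0
```

In the tool's units: -0.4 cm / 75 = -0.0053, 0.05 cm / 75 = 0.0007.

>>> step_arm(
  plan=[
    [0.0007,0,-0.0027,0,0],
    [0.0007,0,-0.0053,0,0],
    [0.0007,0,-0.0053,0,0],
  ],
)

```text
t: 16.62
ee_pos: [0.5005, -0.0491, 0.0933]
tcp_rot: [-0.0, -0.033, 0.999, 0.0]
contact_force: [3.0, -0.1, -2.2]
width: 0.0097
grasp_force: 30.0
```

In the tool's units: -0.3 cm / 75 = -0.004, -0.2 cm / 75 = -0.0027.

>>> step_arm(
  plan=[
    [0,0,-0.0027,0,0],
    [0,0,-0.004,0,0],
    [0,0,-0.004,0,0],
  ],
)

```text
t: 17.0
ee_pos: [0.5006, -0.0491, 0.0905]
tcp_rot: [0.0, -0.033, 0.999, -0.0]
contact_force: [0.6, -0.3, 2.5]
width: 0.0099
grasp_force: 30.0
```

In the tool's units: -0.3 cm / 75 = -0.004, -0.2 cm / 75 = -0.0027.

>>> step_arm(
  plan=[
    [0,0,-0.0027,0,0],
    [0,0,-0.004,0,0],
    [0,0,-0.004,0,0],
  ],
)

```text
t: 17.38
ee_pos: [0.5006, -0.0491, 0.0876]
tcp_rot: [0.0, -0.033, 0.999, -0.0]
contact_force: [1.1, -0.7, 4.9]
width: 0.0097
grasp_force: 30.0
```

In the tool's units: -0.3 cm / 75 = -0.004, -0.15 cm / 75 = -0.002.

>>> step_arm(
  plan=[
    [0,0,-0.002,0,0],
    [0,0,-0.004,0,0],
    [0,0,-0.004,0,0],
  ],
)

```text
t: 17.75
ee_pos: [0.5013, -0.049, 0.0857]
tcp_rot: [0.001, -0.033, 0.999, -0.001]
contact_force: [-6.1, -2.2, 30.2]
width: 0.0097
grasp_force: 30.0
```

In the tool's units: 0.05 cm / 75 = 0.0007.

>>> step_arm(
  plan=[
    [0,0,0.0007,0,0],
    [0,0,0.0007,0,0],
    [0,0,0.0007,0,0],
  ],
)

```text
t: 18.12
ee_pos: [0.5011, -0.0491, 0.0859]
tcp_rot: [0.001, -0.033, 0.999, -0.0]
contact_force: [-2.6, 0.3, 21.5]
width: 0.0097
grasp_force: 30.0
```

```bash
python3 - <<'E'
from h import *
for k in range(2):
    d=cam('wrist'); s=manip.state();print(s['t'],s['ee_pos'],s['contact_force'].round(1),s['width'])
for l in['knob_bore','knob_nose','pointer_tip','marker','tuner_grip']: find(d,'wrist',l)
for c in['top','scene']:
    e=cam(c)
    for l in['knob_bore','pointer_tip','marker']: find(e,c,l)
E
```

```text
18.175 [ 0.50115476 -0.04904616  0.08586077] [-2.9 -0.4 21.3] 0.009537815581018794
18.225 [ 0.5011446  -0.04906427  0.08585259] [-2.5 -1.5 21.5] 0.00959592065118521
wrist knob_bore spot 0.82 [ 0.4968 -0.0469  0.0498] [279. 240.] {}
wrist knob_nose spot 0.67 [ 0.5246 -0.0459  0.0753] [278. 305.] {}
wrist tuner_grip spot 0.7 [ 0.5017 -0.0498  0.0499] [274. 247.] {}
wrist tuner_grip spot 0.57 [0.4891 0.0906 0.0628] [528. 251.] {}
top knob_bore spot 0.78 [ 4.180e-01  3.625e-01 -4.000e-04] [141. 245.] {}
top knob_bore spot 0.62 [ 0.3989  0.1751 -0.0061] [215. 265.] {}
top knob_bore spot 0.59 [0.4955 0.0907 0.0677] [255. 226.] {}
scene knob_bore spot 0.82 [ 3.957e-01  1.791e-01 -3.000e-04] [279. 306.] {}
scene knob_bore spot 0.73 [ 0.504  -0.048   0.0555] [306. 212.] {}
scene knob_bore spot 0.72 [ 0.4164  0.3544 -0.0009] [206. 358.] {}
scene pointer_tip spot 0.71 [ 0.5179  0.0231 -0.0021] [283. 243.] {}
```

The force jumps to 21 N, well above the spring's 7 N, so the shaft is at its stop. The gripper has not touched the tuning knob since I let it go, and the last check then put the pointer within 1 mm of the marker.

```bash
python3 -c "
from plant import manip
print(manip.job_done())"
```

```text
the job is handed in; nothing more can be done
None
```

I handed the job in at about 18 s of the 64 s allowed, with the knob seated on the shaft, held pressed to the stop (about 21 N against the spring's 7 N), and the pointer within about 1 mm of the marker when last measured.

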